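Empty the block barrow into the tray

ROBOT

A 6-joint arm with a two-finger parallel gripper is mounted at the origin on the work surface. World frame = base frame: x ahead of the robot, y to its left, z up, the work surface at z = 0. Lengths are in m, angles in rad, forces in N, time in s.
With the tool pointing down it reaches from about 0.3 to 0.75 m from the base axis. Payload 8.5 kg.
Tool frame: the origin (TCP) lies midway between the tips of the shut fingers; the grasp point (between the pads) lies 19 mm behind it; z points along the fingers, y is the line along which they close (so a half turn about z gives the same grasp; the last joint's range is limited). The gripper opens to 85 mm and grips with 20 to 120 N. Pads are 22 mm wide; open, the fingers measure 114 mm over their backs; the gripper's body (76 mm by 85 mm) begins 54 mm behind the grasp point. The pads swing forward as they close: fully open they stand 13 mm farther back than shut.
Start: joints at [-1.545, 0.381, 1.297, -0, 1.464, -0.215], TCP at [0.131, -0.534, 0.231] pointing down, gripper open.
Joint ranges: [-3.11, 3.11], [-0.89, 2.33], [0.22, 2.48], [-1.42, 4.56], [0.17, 2.85], [-2.88, 2.88]. Speed limits (rad/s): [2.39, 2.39, 3.14, 3.14, 3.14, 3.14].

INTERFACE

Orientations are given as a rotation vector (axis times angle).
In Python, from cell import env gives the robot as it stands.
- The arm moves only by the shell command python3 -m jog 'ROWS' [FORCE]. ROWS is JSON, a list of rows, each a list of 7 numbers: the turn, a rotation vector about the tool's x, y, z in rad, then the shift along the tool's x, y, z in cm, then the closure in counts, from 0 (fully open) to 255 (shut). In form: [[wx, wy, wz, dx, dy, dz, claw], ...]. A call has 1 to 20 rows; each row shifts and turns the commanded pose from where the row before left it, along the tool's axes as they then stand; what a row does not reach is not made up. A row lasts 1/10 s, in which the tool goes at most 50 mm and 8.59 degrees, less where a joint would pass 70% of its speed; a pose out of reach is approached as far as the arm can. A call is refused whole if a number of a shift passes 5 or a number of a turn 0.15, either way. A call with a gripper value outside its range is refused whole. The fingers move at their own pace and stop on an object; FORCE is the grip in N (left out, the last holds). Time passes only in rows, so rows that do not move let the fingers close. It gives the time, the measured TCP pose, the force, the opening and the grip force at its end, in the units of the state.
- env.observe(): the state, without advancing time (a new reading comes with each control period).
- env.snapshot(name): name is "side" or "top" or "wrist"; returns a dict with "image" (480x640x3 uint8, blue, green, red), "z_map" (480x640 float32, m along the optical axis (not along the pixel's ray), 0 where there is no reading), "camera_matrix" (3x3 intrinsics, pixels), "D" ([k1, k2, p1, p2, k3] as OpenCV has them; the pictures are not rectified), "R" (3x3) and "t" (3): a world point X has camera coordinates R X + t; the wrist camera has in their place "hand_eye" (4x4, takes a point from camera to tool coordinates, whose origin is the TCP and whose axes are the flange's). Camera axes: x right, y down, z forward; pixel columns grow to the right and rows downward; lengths in m; the calibration is good to about 2 mm. A picture is of the moment at which its call begins: read the wrist's pose just before it.
- env.job_done(): hands the job in; it is judged then, once.
The state is a dict: "clock": time; "joint_pos": joint angles; "qvel": joint speeds; "joint_torque": joint torques, N m; "tcp_pos": TCP position; "eef_rot": TCP orientation; "contact_force": force on the tool from outside, world axes, zero at the start; "torque": the same for the moment, N m; "width": finger opening in m; "grip_force": force on a finger pad.
Only numpy, scipy, OpenCV 4.12 (cv2) and the standard library are available. Lean on these libraries where they do the work, as an engineer would, in place of code of your own. Each camera call takes 0.05 s, during which the arm holds its last target. There are 200 camera calls.

TASK

Empty the wooden toy barrow into the grey tray in front of it: lift its crossbar handle so that it tips well forward over its wheel and all three wooden blocks slide out into the tray by themselves, without the robot touching them. Then lower the barrow gently, never letting it drop, until it stands on its legs again, and let go. Leave the pencil pot, the roll of tape and the glue jar where they are.

Things in the scene. Friction and masses are not known exactly. Their poses are not given: they have to be found in the camera images.
- step: Plywood step fixed to the table, 205 x 170 mm and 80 mm high; the barrow stands on it. Its origin is at table height straight below the barrow's wheel axle; its +x points level in the direction in which the barrow tips (towards the tray), +y to the left of that, z up. The step reaches from x = -190 to x = +15 mm.
- axle (a point): Centre of the barrow's wheel axle, 115 mm above the table, fixed to the step (0, 0, 115 mm in the step's frame). The wheel (64 mm across) stands in a fork on the step and does not roll away: the whole barrow only turns about this axle, whose line is the step's y axis.
- barrow (a joint): Tipping angle of the barrow about its axle, rad: 0 = standing on its legs, floor level; it grows as the handle is lifted and the nose goes down; stop at 0.95. The hinge is nearly free, so the barrow falls back if let go at any angle. It weighs about 0.45 kg; lifting the bar takes 1 to 3 N. The blocks slide when the floor is tipped by some 25 to 40 degrees.
- nose (a point): Middle of the front edge of the barrow's floor, 85 mm ahead of the axle and 40 mm above it at angle 0; moves with the barrow. The barrow is a light wooden tub: floor 215 mm long and 130 mm wide inside, walls 50 mm high at both sides and at the back (outer face 130 mm behind the axle, wall tops 205 mm above the table), no front wall
- bar (a point): Middle of the handle: a round wooden crossbar 16 mm thick, 140 mm long, parallel to the step's y axis, across the ends of two 16 mm shafts 112 mm apart. At angle 0 it is 220 mm behind the axle (step -x), 65 mm above it and 180 mm above the table, free all round; it moves on a circle of 229 mm about the axle, up to 0.33 m above the table. The bar can turn within a grip.
- tray: Grey plastic tray, open on top, loose, 0.6 kg, 260 x 260 mm outside, walls 5 mm thick. Origin: centre of its underside; its -x side, towards the barrow, is low (30 mm), the two other sides 75 to 110 mm high and the far side 110 mm. It already stands in front of the barrow, where the load falls into it.
- brick: Plain wooden block 75 x 28 x 28 mm, 40 g (long axis x, origin at the centre of its underside), starts lying lengthwise on the barrow's floor.
- plank: Plain wooden plank 85 x 28 x 16 mm, 30 g (long axis x, origin at the centre of its underside), starts lying lengthwise on the barrow's floor.
- arch: Plain wooden bridge-shaped block 80 x 28 x 36 mm with an opening under its middle, 40 g (long axis x, origin at the centre of its underside), starts lying lengthwise on the barrow's floor.
- pot: White pencil pot, 80 mm across and 90 mm high, with pencils standing up to 150 mm; origin at the centre of its underside. Bystander.
- tape: Clear roll of tape lying flat, 90 mm across and 40 mm high; origin at the centre of its underside. Bystander.
- glue: White glue jar, 48 mm across and 110 mm high; origin at the centre of its underside. Bystander.
Mind the look-alikes: they are no part of the job. Leave any green look-alike of the brick alone. Leave any black look-alike of the arch alone.

How it is judged:
By the outcome, as a careful person would: the job done as asked, in the order asked, and still so for the second after the job is handed in, with the robot touching nothing.
It also fails if it takes over 45 s, if anything falls off the work surface, if the arm or the gripper's body presses on something with over 40 N, if the wrist force passes 120 N, or if a joint passes its speed limit or range.

## Working session

There is one attempt and no reset: what is moved stays moved. The work goes in short steps, Python scripts to look and compute and a shell command to move; the robot and the scene stay as the last step left them, time stands still between calls to the robot, and variables do not carry over. Pictures are saved under pics/ and viewed, at most 10 in all, crops included, and the job is handed in when it is done.

```bash
mkdir -p pics; cat > h.py <<'E'
import numpy as np, cv2
from cell import env
def snap(n,f=None):
    s=env.snapshot(n)
    if f: cv2.imwrite('pics/'+f,s['image'])
    return s
def world(s,pts):
    # pixel -> world by depth map
    out=[]
    for u,v in pts:
        z=s['z_map'][int(v),int(u)]
        n=cv2.undistortPoints(np.array([[[u,v]]],float),s['camera_matrix'],s['D'])[0,0]
        out.append(s['R'].T@(np.array([n[0]*z,n[1]*z,z])-s['t']))
    return np.array(out)
def plane(s,pts,h):
    n=cv2.undistortPoints(np.array(pts,float).reshape(-1,1,2),s['camera_matrix'],s['D'])[:,0]
    d=np.c_[n,np.ones(len(n))]@s['R']; c=-s['R'].T@s['t']
    return c+d*((h-c[2])/d[:,2])[:,None]
E
python3 - <<'E'
from h import *
for n in('top','side'):
    s=snap(n,n+'1.png'); print(n,(-s['R'].T@s['t']).round(3),s['R'].round(2).tolist(),(s['z_map']>0).mean())
o=env.observe();print({k:np.round(v,3).tolist() for k,v in o.items()})
E
```

```text
top [ 0.484 -0.024  1.172] [[0.0, -1.0, 0.02], [-0.99, -0.01, -0.14], [0.14, -0.02, -0.99]] 0.9960970052083333
side [ 0.496 -0.851  0.914] [[0.99, -0.12, -0.0], [-0.09, -0.68, -0.72], [0.09, 0.72, -0.69]] 0.9958723958333333
{'clock': 0.1, 'joint_pos': [-1.545, 0.381, 1.298, -0.0, 1.464, -0.215], 'qvel': [-0.0, -0.0, -0.003, 0.001, 0.001, -0.001], 'joint_torque': [0.006, -44.922, -23.165, -0.0, 0.004, 0.0], 'tcp_pos': [0.131, -0.534, 0.231], 'eef_rot': [-3.118, -0.377, -0.0], 'contact_force': [0.271, 0.714, -0.414], 'torque': [-0.019, -0.012, -0.01], 'grip_force': 0.0, 'width': 0.085}
```

View pics/top1.png

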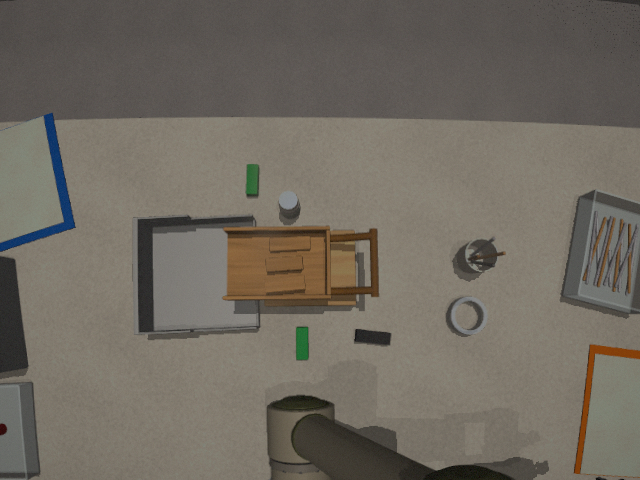

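View pics/side1.png

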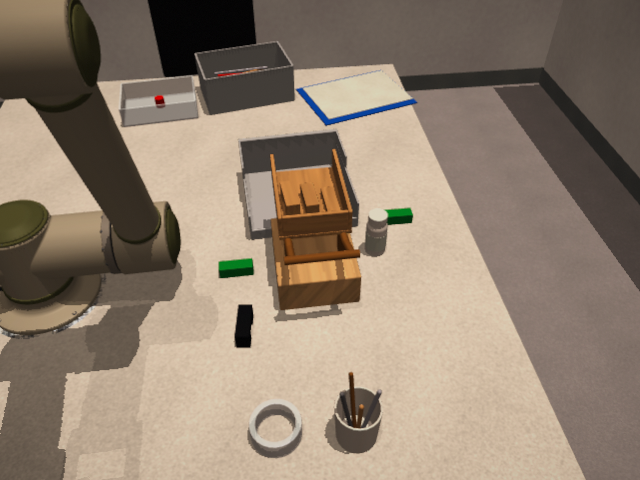

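The top view shows the barrow with its crossbar at (375,262), ends (375,230) and (375,296). The tray is to its left at (195,275), so the barrow tips along about +y. The glue jar is at (288,204), the pot at (478,255) and the tape at (467,316).

Candidates for the bar:
- **Crossbar:** (375,262). It is the rearmost, round, darker and free all round, so I choose this one.
- **Tub back wall:** (328,262).
- **Step rear edge:** (356,265).

The blocks in the tub are plain wood. The green bricks (252,180) and (302,343) and the black arch (372,337) are look-alikes and stay where they are.

```bash
python3 - <<'E'
from h import *
s=snap('top')
K=s['camera_matrix'];h,w=s['z_map'].shape
uv=np.stack(np.meshgrid(np.arange(w),np.arange(h)),-1).reshape(-1,1,2).astype(float)
n=cv2.undistortPoints(uv,K,s['D'])[:,0]; z=s['z_map'].ravel()[:,None]
X=((np.c_[n,np.ones(len(n))]*z-s['t'])@s['R']).reshape(h,w,3)
def rect(name,m):
    P=X[m]; r=cv2.minAreaRect(P[:,:2].astype(np.float32)); b=cv2.boxPoints(r)
    print(name,len(P),np.round(r[0],3),np.round(r[1],3),round(r[2],2),'z',np.percentile(P[:,2],[5,50,95]).round(3))
box=np.zeros((h,w),bool)
b=box.copy();b[220:305,368:382]=1
rect('bar',b&(X[...,2]>.15))
b=box.copy();b[220:310,222:382]=1
rect('barrow',b&(X[...,2]>.14))
b=box.copy();b[225:305,323:334]=1
rect('backwall',b&(X[...,2]>.19))
b=box.copy();b[185:220,272:302]=1
rect('glue',b&(X[...,2]>.05))
c=cv2.resize(s['image'][190:340,210:410],(800,600),interpolation=cv2.INTER_CUBIC);cv2.imwrite('pics/crop.png',c)
E
```

```text
bar 579 [ 0.547 -0.118] [0.089 0.208] 56.84 z [0.179 0.185 0.188]
barrow 8830 [0.568 0.008] [0.169 0.316] 0.03 z [0.151 0.157 0.204]
backwall 330 [ 0.568 -0.043] [0.025 0.17 ] 85.55 z [0.199 0.203 0.206]
glue 406 [0.619 0.001] [0.27  0.048] 20.16 z [0.06  0.108 0.112]
```

View pics/crop.png

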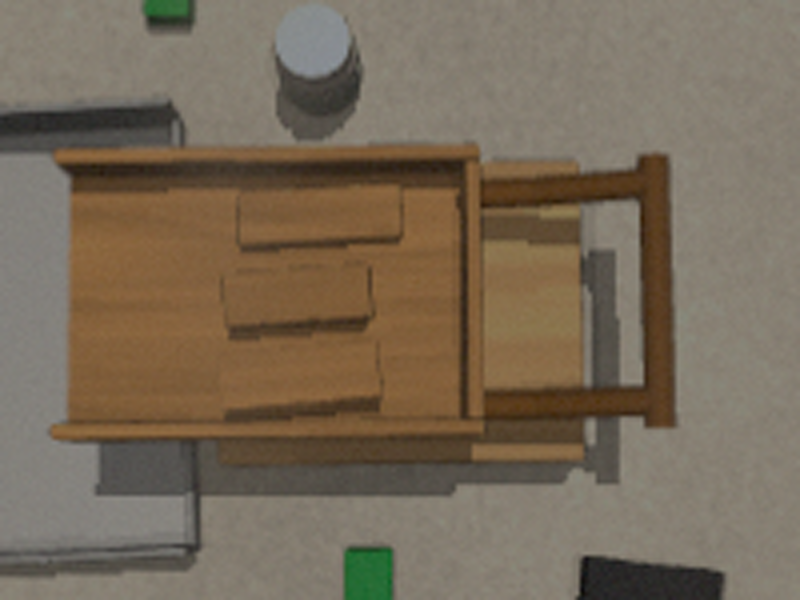

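The crop confirms the choice: the crossbar runs from crop (654,155) to (661,427), which is full image (373.5,228.8) to (375.3,296.8). It is a dark round bar across two shafts, standing free behind the tub, and the three wooden blocks lie in the tub.

```bash
python3 - <<'E'
from h import *
from scipy.spatial.transform import Rotation as Ro
s=snap('top')
P=plane(s,[(373.5,228.8),(375.3,296.8)],.182)
W=plane(s,[(210+472/4,190+150/4),(210+474/4,190+435/4)],.205)
print('bar ends',P.round(4),'len',np.linalg.norm(P[0]-P[1]),'back wall',W.round(4))
m=P.mean(0);d=P[0]-P[1];print(m.round(4),'bar dir deg',np.degrees(np.arctan2(d[1],d[0])))
d=W[0]-W[1];print('wall dir',np.degrees(np.arctan2(d[1],d[0])))
o=env.observe();R=Ro.from_rotvec(o['eef_rot']).as_matrix();print(R.round(3))
y=R[:2,1];print('closing dir deg',np.degrees(np.arctan2(y[1],y[0])))
print('world delta at z+0',(m-o['tcp_pos']).round(4),'tool',(R.T@(m-o['tcp_pos'])*100).round(2))
E
```

```text
bar ends [[ 0.651  -0.141   0.182 ]
 [ 0.5117 -0.1434  0.182 ]] len 0.1393175983498442 back wall [[ 0.6491 -0.0468  0.205 ]
 [ 0.507  -0.0482  0.205 ]]
[ 0.5813 -0.1422  0.182 ] bar dir deg 0.9718995075823788
wall dir 0.5443810468435767
[[ 0.971  0.238 -0.   ]
 [ 0.238 -0.971  0.001]
 [ 0.    -0.001 -1.   ]]
closing dir deg -76.20360136923922
world delta at z+0 [ 0.4502  0.3918 -0.049 ] tool [ 53.06 -27.31   4.93]
```

```bash
python3 -m jog '[[0,0,0.113,0,0,0,0],[0,0,0.113,0,0,0,0],[0,0,0,3.5,-2.97,0,0],[0,0,0,3.5,-2.97,0,0],[0,0,0,3.5,-2.97,0,0],[0,0,0,3.5,-2.97,0,0],[0,0,0,3.5,-2.97,0,0],[0,0,0,3.5,-2.97,0,0],[0,0,0,3.5,-2.97,0,0],[0,0,0,3.5,-2.97,0,0],[0,0,0,3.5,-2.97,0,0],[0,0,0,3.5,-2.97,0,0],[0,0,0,3.5,-2.97,0,0],[0,0,0,3.5,-2.97,0,0],[0,0,0,3.5,-2.97,0,0],[0,0,0,0,0,0,0]]' 30
python3 - <<'E'
from h import *
o=env.observe();s=snap('wrist','wrist1.png')
from scipy.spatial.transform import Rotation as Ro
R=Ro.from_rotvec(o['eef_rot']).as_matrix();print(o['tcp_pos'],R.round(3).tolist())
E
```

```text
clock: 1.8
tcp_pos: [0.583, -0.1376, 0.2305]
eef_rot: [-3.14, -0.031, -0.0]
contact_force: [-1.0, -0.3, -0.3]
width: 0.0852
grip_force: 0.0
[ 0.58299692 -0.13761093  0.23046984] [[1.0, 0.02, 0.0], [0.02, -1.0, 0.001], [0.0, -0.001, -1.0]]
```

View pics/wrist1.png

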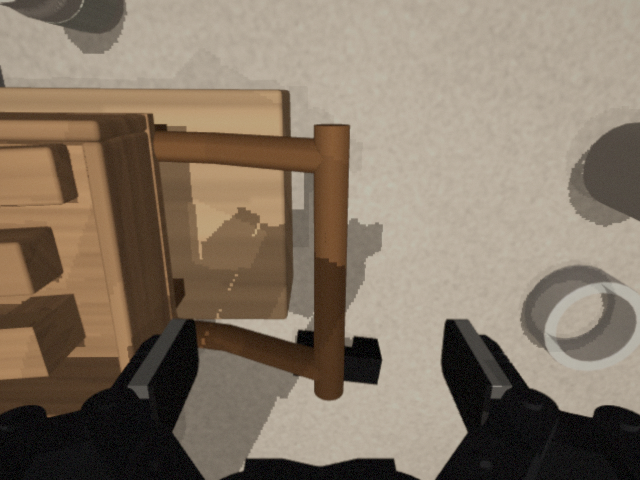

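The wrist view shows the bar from (332,127) to (329,397), lying between the open fingers, whose midline is near column 320. I'll cast the bar ends onto the height of its axis.

```bash
python3 - <<'E'
from h import *
from scipy.spatial.transform import Rotation as Ro
o=env.observe();s=snap('wrist')
T=np.eye(4);T[:3,:3]=Ro.from_rotvec(o['eef_rot']).as_matrix();T[:3,3]=o['tcp_pos'];T=T@s['hand_eye']
s['R']=T[:3,:3].T;s['t']=-s['R']@T[:3,3]
P=plane(s,[(332,125),(329,398)],.18);print(P.round(4),P.mean(0).round(4),np.linalg.norm(P[0]-P[1]))
print(world(s,[(331,150),(330,260),(329,370)]).round(4))
E
```

```text
[[ 0.6496 -0.1441  0.18  ]
 [ 0.5043 -0.1463  0.18  ]] [ 0.5769 -0.1452  0.18  ] 0.14526504549482863
[[ 0.6398 -0.1437  0.1886]
 [ 0.5895 -0.1445  0.1896]
 [ 0.5282 -0.1456  0.188 ]]
```

```bash
python3 -m jog '[[0,0,0,-0.2,0.3,0,0],[0,0,0,-0.2,0.3,1,0],[0,0,0,0,0,2,0],[0,0,0,0,0,2,0],[0,0,0,0,0,1.4,0],[0,0,0,0,0,0.6,0],[0,0,0,0,0,0,0],[0,0,0,0,0,0,120],[0,0,0,0,0,0,180],[0,0,0,0,0,0,255],[0,0,0,0,0,0,255],[0,0,0,0,0,0,255],[0,0,0,0,0,0,255]]' 25
```

```text
clock: 3.2
tcp_pos: [0.5765, -0.1428, 0.162]
eef_rot: [-3.133, -0.026, -0.0]
contact_force: [0.2, 21.6, 6.4]
width: 0.015
grip_force: 26.6
```

```bash
python3 -m jog '[[0,0,0,0,-0.1,0,255],[0,0,0,0,-0.1,0,255],[0,0,0,0,0,0,255],[0,0,0,0,0,0,255]]' 25
```

```text
clock: 3.6
tcp_pos: [0.5765, -0.1427, 0.1619]
eef_rot: [-3.137, -0.025, -0.001]
contact_force: [-1.4, 12.2, 6.2]
width: 0.0149
grip_force: 26.3
```

```bash
python3 -m jog '[[0,0,0,0,-0.2,0,255],[0,0,0,0,-0.35,-1.09,255],[0,0,0,0,-0.41,-1.07,255],[0,0,0,0,-0.46,-1.05,255],[0,0,0,0,-0.51,-1.03,255],[0,0,0,0,-0.56,-1.0,255],[0,0,0,0,-0.61,-0.97,255],[0,0,0,0,-0.66,-0.94,255],[0,0,0,0,-0.71,-0.9,255],[0,0,0,0,0,0,255],[0,0,0,0,0,0,255]]' 25
```

```text
clock: 4.7
tcp_pos: [0.5759, -0.1017, 0.2432]
eef_rot: [3.138, 0.022, 0.003]
contact_force: [-0.9, -7.8, 3.9]
width: 0.0154
grip_force: 25.0
```

```bash
python3 -m jog '[[0,0,0,0,-0.65,-0.87,255],[0,0,0,0,-0.79,-0.83,255],[0,0,0,0,-0.83,-0.79,255],[0,0,0,0,-0.87,-0.75,255],[0,0,0,0,-0.91,-0.7,255],[0,0,0,0,-0.94,-0.65,255],[0,0,0,0,-0.97,-0.61,255],[0,0,0,0,-1.0,-0.56,255],[0,0,0,0,-1.03,-0.51,255],[0,0,0,0,-0.63,-0.28,255],[0,0,0,0,0,0,255],[0,0,0,0,0,0,255],[0,0,0,0,0,0,255],[0,0,0,0,0,0,255],[0,0,0,0,0,0,255]]' 25
python3 - <<'E'
from h import *
a=snap('top')['image'][150:370,110:400];b=snap('side')['image'][110:330,190:480]
cv2.imwrite('pics/tip.png',cv2.resize(np.hstack([a,b]),(800,304)))
E
```

```text
clock: 6.2
tcp_pos: [0.5746, -0.0152, 0.3097]
eef_rot: [3.139, 0.022, 0.005]
contact_force: [-1.9, -5.5, 10.4]
width: 0.0149
grip_force: 26.3
```

View pics/tip.png

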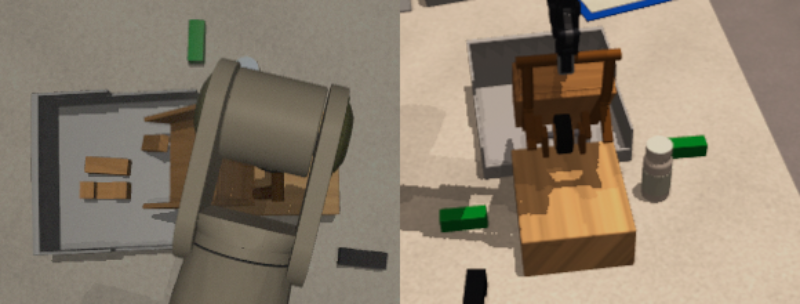

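Two blocks lie in the tray at crop (107,165) and (105,190). The third shows at (155,143) by the nose, so I'll check its height.

```bash
python3 - <<'E'
from h import *
s=snap('top');cv2.imwrite('pics/n.png',cv2.resize(s['image'][205:325,150:310],(800,600),interpolation=cv2.INTER_CUBIC))
for v in (250,254,258):print(world(s,[(u,v) for u in range(206,244,4)]).round(3).tolist())
E
```

```text
[[0.627, 0.242, 0.005], [0.627, 0.233, 0.004], [0.625, 0.22, 0.017], [0.623, 0.206, 0.04], [0.62, 0.192, 0.064], [0.617, 0.179, 0.083], [0.618, 0.171, 0.079], [0.618, 0.162, 0.08], [0.616, 0.151, 0.092], [0.615, 0.14, 0.104]]
[[0.617, 0.241, 0.008], [0.617, 0.233, 0.003], [0.615, 0.218, 0.025], [0.613, 0.205, 0.043], [0.611, 0.192, 0.061], [0.608, 0.179, 0.082], [0.609, 0.171, 0.078], [0.609, 0.161, 0.081], [0.607, 0.15, 0.094], [0.606, 0.14, 0.105]]
[[0.608, 0.243, 0.001], [0.608, 0.233, 0.001], [0.606, 0.219, 0.022], [0.603, 0.204, 0.045], [0.601, 0.191, 0.067], [0.6, 0.179, 0.08], [0.6, 0.171, 0.077], [0.6, 0.162, 0.076], [0.599, 0.151, 0.09], [0.597, 0.139, 0.107]]
```

View pics/n.png

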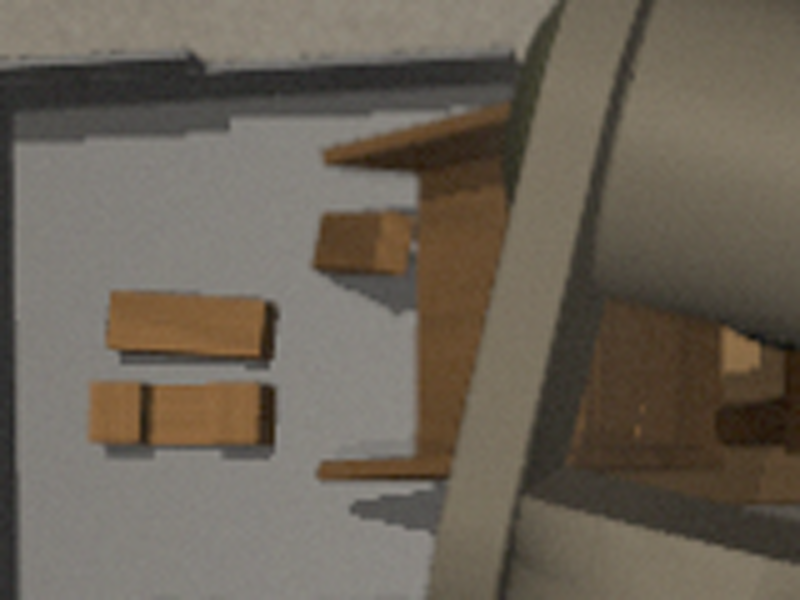

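The third block, the plank, has left the tub. It stands on end in the tray and leans on the nose at crop (365,240). Lowering slowly should let it tip back into the tray, so I'll reverse the arc slowly and look again.

```bash
python3 -m jog '[[0,0,0,0,0.31,0.14,255],[0,0,0,0,0.32,0.14,255],[0,0,0,0,0.51,0.25,255],[0,0,0,0,0.52,0.26,255],[0,0,0,0,0.5,0.28,255],[0,0,0,0,0.5,0.28,255],[0,0,0,0,0.48,0.3,255],[0,0,0,0,0.49,0.31,255],[0,0,0,0,0.47,0.32,255],[0,0,0,0,0.47,0.33,255],[0,0,0,0,0.45,0.35,255],[0,0,0,0,0.46,0.35,255],[0,0,0,0,0.43,0.37,255],[0,0,0,0,0.44,0.38,255],[0,0,0,0,0.83,0.79,255],[0,0,0,0,0.79,0.83,255],[0,0,0,0,0.65,0.87,255],[0,0,0,0,0,0,255]]' 25
python3 - <<'E'
from h import *
s=snap('top');b=snap('side')
cv2.imwrite('pics/n2.png',np.hstack([cv2.resize(s['image'][205:345,120:320],(400,280)),cv2.resize(b['image'][120:260,220:420],(400,280))]))
E
```

```text
clock: 8.15
tcp_pos: [0.5758, -0.1021, 0.2401]
eef_rot: [3.141, 0.021, -0.002]
contact_force: [2.5, -1.4, 1.2]
width: 0.015
grip_force: 26.9
```

View pics/n2.png

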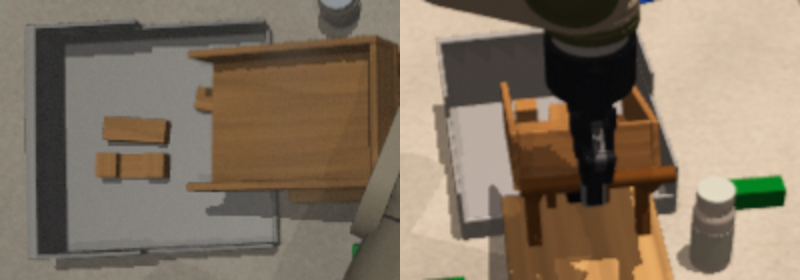

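The tub is empty, and the plank at (203,98) is now mostly under the rising nose. I'll go on down, slower at the end.

```bash
python3 -m jog '[[0,0,0,0,0.71,0.9,255],[0,0,0,0,0.66,0.94,255],[0,0,0,0,0.61,0.97,255],[0,0,0,0,0.56,1.0,255],[0,0,0,0,0.51,1.03,255],[0,0,0,0,0.23,0.52,255],[0,0,0,0,0.23,0.53,255],[0,0,0,0,0.2,0.53,255],[0,0,0,0,0.21,0.54,255],[0,0,0,0,0.12,0.36,255],[0,0,0,0,0.12,0.36,255],[0,0,0,0,0.06,0.18,255],[0,0,0,0,0.05,0.19,255],[0,0,0,0,0,0,255],[0,0,0,0,0,0,255],[0,0,0,0,0,0,255]]' 25
```

```text
clock: 9.85
tcp_pos: [0.5764, -0.1427, 0.1631]
eef_rot: [3.141, 0.024, 0.002]
contact_force: [-3.0, 4.6, 10.7]
width: 0.015
grip_force: 27.2
```

```bash
python3 -m jog '[[0,0,0,0,0,0,200],[0,0,0,0,0,0,150],[0,0,0,0,0,0,80],[0,0,0,0,0,0,0],[0,0,0,0,0,0,0],[0,0,0,0,0,0,0],[0,0,0,0,0,0,0],[0,0,0,0,0,-1,0],[0,0,0,0,0,-3,0],[0,0,0,0,0,-4,0],[0,0,0,0,0.5,-4,0],[0,0,0,0,3,-3,0],[0,0,0,0,4,0,0],[0,0,0,0,4,0,0],[0,0,0,0,4,0,0],[0,0,0,0,0,0,0],[0,0,0,0,0,0,0]]' 25
python3 - <<'E'
from h import *
s=snap('top');b=snap('side')
cv2.imwrite('pics/n3.png',np.hstack([cv2.resize(s['image'][150:360,120:400],(400,300)),cv2.resize(b['image'][120:330,200:480],(400,300))]))
P=plane(s,[(374.4,262.8)],.182);print('old bar',P)
print(world(s,[(374.5,240),(374.5,262),(374.5,285),(328.5,262)]).round(3).tolist())
for v in (250,254,258):print(world(s,[(u,v) for u in range(206,240,4)]).round(3).tolist())
E
```

```text
clock: 11.55
tcp_pos: [0.5785, -0.299, 0.3116]
eef_rot: [-3.141, -0.021, -0.0]
contact_force: [-0.0, 0.3, 0.2]
width: 0.0855
grip_force: 0.0
old bar [[ 0.58075403 -0.14215967  0.182     ]]
[[0.627, -0.143, 0.184], [0.582, -0.142, 0.186], [0.535, -0.141, 0.187], [0.58, -0.048, 0.204]]
[[0.627, 0.244, -0.002], [0.627, 0.233, 0.001], [0.627, 0.224, -0.0], [0.627, 0.214, 0.002], [0.625, 0.201, 0.02], [0.625, 0.191, 0.021], [0.609, 0.158, 0.153], [0.609, 0.149, 0.154], [0.609, 0.141, 0.153]]
[[0.617, 0.242, 0.005], [0.617, 0.233, 0.002], [0.617, 0.223, 0.004], [0.615, 0.21, 0.02], [0.615, 0.2, 0.023], [0.616, 0.191, 0.019], [0.6, 0.157, 0.154], [0.6, 0.149, 0.153], [0.601, 0.141, 0.153]]
[[0.608, 0.242, 0.002], [0.608, 0.233, 0.0], [0.607, 0.222, 0.006], [0.606, 0.209, 0.021], [0.606, 0.201, 0.017], [0.606, 0.191, 0.019], [0.592, 0.157, 0.155], [0.592, 0.149, 0.153], [0.592, 0.141, 0.152]]
```

View pics/n3.png

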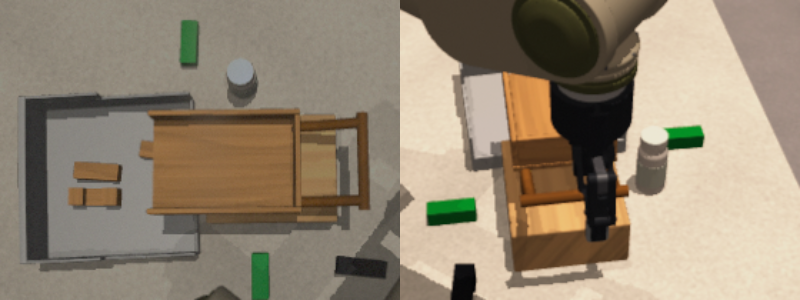

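All three blocks are in the tray, and the plank now lies flat on its floor (top at 20 mm). The barrow is back on its legs, with the bar where it was at the start, and the robot is clear.

```bash
python3 -c "
from cell import env
print(env.job_done())"
```

```text
the job is handed in; nothing more can be done
None
```

The job is handed in: the barrow tipped all three blocks into the tray, was lowered gently back onto its legs and released after about 12 s, and the robot touched nothing but the bar.

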